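# Draw a tight doming punch from its fitted case

## Robot

A 6-joint arm with a two-finger parallel gripper is mounted at the origin on a cart in front of the work surface, level with it; the furniture and walls round the work are solid. World frame = base frame: x ahead of the robot, y to its left, z up, the work surface at z = 0. Lengths are in m, angles in rad, forces in N, time in s.
With the tool pointing down it reaches from about 0.375 to 0.925 m from the base axis. Payload 5.7 kg.
Tool frame: the origin (TCP) lies midway between the tips of the shut fingers; the grasp point (between the pads) lies 19 mm behind it; z points along the fingers, x is the direction in which the jaws open and shut, and the axes are right-handed (so a half turn about z gives the same grasp; the last joint's range is limited). The gripper opens to 88 mm and grips with 3 to 60 N. Pads are 20 mm wide; open, the fingers measure 115 mm over their backs; the gripper's body (75 mm by 178 mm) begins 61 mm behind the grasp point.
Start: joints at [-1.216, 0.359, 1.51, -0, 1.272, -0.115], TCP at [0.272, -0.535, 0.223] pointing down, gripper open.
Joint ranges: [-2.97, 2.97], [-1.01, 2.36], [0.21, 2.38], [-0.96, 4.11], [0.2, 2.71], [-2.98, 2.98]. Speed limits (rad/s): [2.39, 2.39, 3.14, 3.14, 3.14, 3.14].

## Interface

Orientations are given as a unit quaternion [x, y, z, w].
In Python, from bench import move_ptp, servo_line, goto_joints, move_gripper, sleep, inverse_kinematics, capture, PlanningError, close_job, spot_in, silhouettes, current_clock, current_joint_pos, current_qvel, current_joint_torque, current_position, current_orientation, current_force, current_torque, current_finger_gap gives the robot as it stands. Calls block until the motion is done:
- move_ptp(position, orientation): joint-space move of the TCP to a pose.
- servo_line(position, orientation=None, rate=0.15, contact_N=None): straight line of the TCP; orientation=None keeps the orientation; rate is the mean speed in m/s. With contact_N (N) it stops when the force on the tool has changed by that much, and returns True; else False.
- goto_joints(angles): joint-space move.
- move_gripper(opening): finger opening in m; the grip force is fixed at half the most; returns when the fingers have stopped.
- sleep(seconds).
- inverse_kinematics(position, orientation): joint angles nearest the present ones, or None.
- capture(name): name is "scene" or "side" or "wrist"; returns a dict with "image" (384x512x3 uint8, blue, green, red), "range_z" (384x512 float32, m along the optical axis (not along the pixel's ray), 0 where there is no reading), "intrinsics" (3x3 intrinsics, pixels), "R" (3x3) and "t" (3): a world point X has camera coordinates R X + t. Camera axes: x right, y down, z forward; pixel columns grow to the right and rows downward; lengths in m; the calibration is good to about 2 mm. A picture is of the moment at which its call begins.
A pose or a line that the arm cannot do raises PlanningError and nothing moves.
- close_job(): hands the job in, once; it reports no verdict.
Trained networks look in the newest picture that a camera, given by its name, has taken for a name from the list of things; names that differ only in an ending like _2 or _b are one class to them, and where a whole thing is asked for, a point or a joint stands for the part that bears it (a point fixed in the world has none). Each returns a list of dicts, best first, with "conf" (0 to 1); they miss things now and then, are a little off and sometimes report something else, mostly with a low value. They report only what shows in the picture. A call takes as long as a camera call.
- spot_in(camera, query): "xy" ([column, row] in pixels, amid what is visible of it).
- silhouettes(camera, query): "region" (384x512 bool, what is visible of it) and "xy" ([column, row] in pixels, amid what is visible of it).
Readings, each from a call of its own:
- current_clock(): time.
- current_joint_pos(): joint angles.
- current_qvel(): joint speeds.
- current_joint_torque(): joint torques, N m.
- current_position(): TCP position.
- current_orientation(): TCP orientation.
- current_force(): force on the tool from outside, world axes, zero at the start.
- current_torque(): the same for the moment, N m.
- current_finger_gap(): finger opening in m.
Only numpy, scipy, OpenCV 4.12 (cv2) and the standard library are available. Lean on these libraries where they do the work, as an engineer would, in place of code of your own. Each camera call takes 0.05 s, during which the arm holds its last target. There are 200 camera calls.

## Task

First clear the brass stick off the steel bench block into the open clear box. Then draw the ball-headed punch out of its tight cutout in the wooden case by its protruding end, twisting it to and fro in small wiggles as you pull so that the case stays flat on the bench where it is, and stand the punch upright, ball up, wholly on the bench block. Leave the other two punches in the case and do not disturb the jar and the beaker.

Things in the scene. Friction and masses are not known exactly. Their poses are not given: they have to be found in the camera images.
- ball_punch: steel doming punch to be drawn: plain round shank 20 mm in diameter from 0 to 66 mm above its foot, short neck 16 mm wide, then a ball head 26 mm in diameter, 95.5 mm tall in all, 0.12 kg. Origin: centre of the foot; z points up along the shank to the ball. Starts in one of the case's cutouts, on its floor; 34 mm of bare shank show above the case's top, the ball's top is 105 mm above the bench
- flat_punch: steel punch, same shank, head a flat disc 28 mm in diameter, 95.5 mm tall; origin at its foot. Stays in its cutout
- cone_punch: steel punch, same shank, which tapers from 69 mm up to a point, 95.5 mm tall; origin at its foot. Stays in its cutout
- punch_case: dark wooden punch case, a loose block 160 x 64 x 42 mm (x, y, z) on four rubber feet, 0.74 kg; origin: centre of its underside, z up. Three open-topped cutouts 28 mm (x) by 35 mm (y) at x = -48, 0 and +48 mm, y = 0, floor 10 mm above the underside; the three punches stand in them in any order. Room to grip a shank is across the row, fingers on its +y and -y sides (punch axes are 48 mm apart)
- middle_cutout (a point): mouth of the middle cutout, on the case's top. In each cutout two sprung cork cheeks (+y and -y side, 14 to 28 mm above the underside) press the shank with 10 N each, until its foot is 18 mm above the floor. A straight pull takes about 12 N and lifts the case (9.6 N with two punches). Turning the shank to and fro 0.7 rad about its axis, with about 2 mm of rise a stroke, keeps the case down
- bench_block: steel bench block 70 x 70 x 20 mm, loose, 0.75 kg, lying flat; origin: centre of its underside, sides along its x and y, top 20 mm above the bench
- brass_stick: cast brass stick 9 x 48 x 8 mm (x, y, z), lying flat on the bench block at first; origin: centre of its underside; long axis y
- parts_box: open clear plastic box 85 x 120 x 34 mm (x, y, z), walls and floor 2 mm, loose; origin: centre of its underside; small tips lie on its floor. The fixed wooden divider panel on the bench, between this side and the case, is 165 mm high: carry things over it or round its near end
- stoppered_jar: pale jar with a rough closed mouth, 60 mm in diameter, 119 mm tall, standing beside one long side (-y) of the case; origin: centre of its underside. Bystander
- beaker: glass beaker 76 mm in diameter, 65 mm tall, standing beside the bench block; origin: centre of its underside. Bystander

How it is judged:
On the way, in this order (a step that is already met when the one before it is completed fails the run):
1. the brass stick lies in the open box (x of brass_stick in the frame of parts_box between -0.04 and 0.04 m and y of brass_stick in the frame of parts_box between -0.058 and 0.058 m and z of brass_stick in the frame of parts_box between -0.005 and 0.018 m and linear speed of brass_stick below 0.05 m/s), for 0.2 s.
2. the ball-headed punch is clear of the case, the case still flat on the bench (z of ball_punch in the frame of punch_case above 0.045 m and height (world z) of punch_case below 0.006 m), for 0.1 s.
At the end, for the whole second after the job is handed in: The ball-headed punch stands at rest upright (within 0.06 rad) on the bench block, its axis within 28 mm of the block's centre along each side; the brass stick lies at rest in the open box; the flat and cone punches stand in their cutouts; the case lies flat within 15 mm of where it was (x of ball_punch in the frame of bench_block between -0.028 and 0.028 m and y of ball_punch in the frame of bench_block between -0.028 and 0.028 m and z of ball_punch in the frame of bench_block between 0.016 and 0.024 m and angle between ball_punch's own z axis and vertical below 0.06 rad and x of brass_stick in the frame of parts_box between -0.04 and 0.04 m and y of brass_stick in the frame of parts_box between -0.058 and 0.058 m and z of brass_stick in the frame of parts_box between -0.005 and 0.018 m and z of flat_punch in the frame of punch_case between 0 and 0.014 m and z of cone_punch in the frame of punch_case between 0 and 0.014 m and linear speed of each of ball_punch, brass_stick below 0.02 m/s and angular speed of each of ball_punch, brass_stick below 0.6 rad/s and distance of punch_case from where it was at the start of the episode below 0.015 m and height (world z) of punch_case below 0.003 m and angle between punch_case's own z axis and vertical below 0.03 rad); the robot touches nothing.
It fails at once if the case is lifted (its centre over 6 mm up), tipped (over 0.12 rad) or shifted over 20 mm (height (world z) of punch_case above 0.006 m or angle between punch_case's own z axis and vertical above 0.12 rad or distance of punch_case from where it was at the start of the episode above 0.02 m).
It fails at once if one of the other two punches is drawn more than 12 mm (z of any of flat_punch, cone_punch in the frame of punch_case above 0.022 m).
It fails at once if the jar or the beaker is shifted over 20 mm or tipped (distance of any of stoppered_jar, beaker from where it was at the start of the episode above 0.02 m or angle between any of stoppered_jar, beaker's own z axis and vertical above 0.2 rad).
It also fails if it takes over 72 s, if anything falls off the work surface, if the arm or the gripper's body presses on something with over 40 N, if the wrist force passes 120 N, or if a joint passes its speed limit or range.

## Working session

There is one attempt and no reset: what is moved stays moved. The work goes in short steps, each a Python script; the robot and the scene stay as the last script left them, time stands still between calls to the robot, and variables do not carry over. Pictures are saved under pics/ and viewed, on a budget of 10 in all, crops included, one or two more only if the job needs it, and the job is handed in when it is done.

```bash
mkdir -p pics; cat > h.py <<'E'
import numpy as np, cv2
from bench import *
def world(c,u,v,z):
    K,R,t=c["intrinsics"],c["R"],c["t"]
    return R.T@(np.linalg.inv(K)@np.array([u,v,1.0])*z-t)
def cloud(c,m):
    v,u=np.nonzero(m&(c["range_z"]>0)); z=c["range_z"][v,u]
    p=np.linalg.inv(c["intrinsics"])@np.stack([u*z,v*z,z])
    return (c["R"].T@(p-np.asarray(c["t"])[:,None])).T
def seg(cam,c,name):
    s=silhouettes(cam,name)
    return [(round(float(d["conf"]),2),[int(x) for x in d["xy"]],cloud(c,d["region"])) for d in s[:3]]
E
cat > a.py <<'E'
from h import *
np.set_printoptions(precision=3,suppress=True)
ims=[]
for cam in ("scene","side"):
    c=capture(cam); ims.append(c["image"]); print(cam,"campos",-c["R"].T@c["t"])
    for n in "ball_punch flat_punch cone_punch punch_case bench_block brass_stick parts_box stoppered_jar beaker".split():
        for cf,xy,p in seg(cam,c,n)[:2]:
            if len(p)>5: print(n,cf,xy,len(p),"med",np.median(p,0),"lo",np.percentile(p,3,axis=0),"hi",np.percentile(p,97,axis=0))
            else: print(n,cf,xy,len(p))
    cv2.imwrite(f"pics/{cam}0.png",c["image"])
print(current_clock(),current_orientation())
E
python3 a.py
```

```text
scene campos [ 0.005 -1.138  0.531]
ball_punch 0.26 [227, 178] 275 med [ 0.453 -0.046  0.034] lo [ 0.402 -0.098  0.007] hi [0.534 0.001 0.044]
ball_punch 0.2 [347, 237] 1672 med [ 0.581 -0.441  0.014] lo [ 0.519 -0.513  0.001] hi [ 0.635 -0.38   0.034]
flat_punch 0.51 [241, 179] 946 med [ 0.446 -0.156  0.064] lo [ 0.424 -0.167  0.006] hi [ 0.478 -0.118  0.116]
flat_punch 0.47 [248, 161] 96 med [ 0.521 -0.069  0.061] lo [ 0.514 -0.073  0.04 ] hi [ 0.531 -0.062  0.083]
punch_case 0.87 [227, 178] 252 med [ 0.453 -0.045  0.032] lo [ 0.402 -0.097  0.007] hi [0.518 0.004 0.044]
bench_block 0.6 [265, 220] 560 med [ 0.446 -0.306  0.019] lo [ 0.414 -0.327  0.002] hi [ 0.485 -0.254  0.022]
brass_stick 0.75 [234, 150] 66 med [ 0.479 -0.042  0.098] lo [ 0.451 -0.116  0.086] hi [ 0.493 -0.033  0.116]
brass_stick 0.51 [265, 211] 49 med [ 0.455 -0.28   0.027] lo [ 0.434 -0.295  0.021] hi [ 0.474 -0.266  0.03 ]
parts_box 0.8 [349, 236] 1667 med [ 0.581 -0.44   0.014] lo [ 0.518 -0.513  0.001] hi [ 0.635 -0.381  0.034]
stoppered_jar 0.73 [239, 180] 882 med [ 0.445 -0.156  0.065] lo [ 0.424 -0.167  0.
[... 598 characters left out ...]
05 0.098]
cone_punch 0.51 [237, 250] 2543 med [ 0.47  -0.006  0.034] lo [ 0.405 -0.072  0.005] hi [0.557 0.035 0.043]
punch_case 0.75 [238, 249] 2394 med [ 0.469 -0.005  0.034] lo [ 0.406 -0.064  0.006] hi [0.557 0.035 0.043]
bench_block 0.64 [278, 200] 183 med [ 0.426 -0.278  0.018] lo [ 0.411 -0.32  -0.   ] hi [ 0.439 -0.244  0.021]
parts_box 0.62 [230, 169] 816 med [ 0.565 -0.458  0.017] lo [ 0.519 -0.513  0.002] hi [ 0.607 -0.373  0.034]
stoppered_jar 0.61 [261, 208] 1456 med [ 0.446 -0.115  0.07 ] lo [ 0.425 -0.154  0.004] hi [ 0.479 -0.105  0.116]
beaker 0.62 [310, 199] 1184 med [ 0.353 -0.22   0.043] lo [ 0.32  -0.281  0.005] hi [ 0.387 -0.209  0.064]
1.0 [ 0.852 -0.523 -0.    -0.   ]
```

```bash
python3 -c "
import cv2,numpy as np
a=cv2.imread('pics/scene0.png')[100:320,130:430];b=cv2.imread('pics/side0.png')[120:340,120:420]
cv2.imwrite('pics/both0.png',np.hstack([cv2.resize(i,(400,293),interpolation=cv2.INTER_CUBIC) for i in (a,b)]))"
```

```text
(no output)
```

View pics/both0.png

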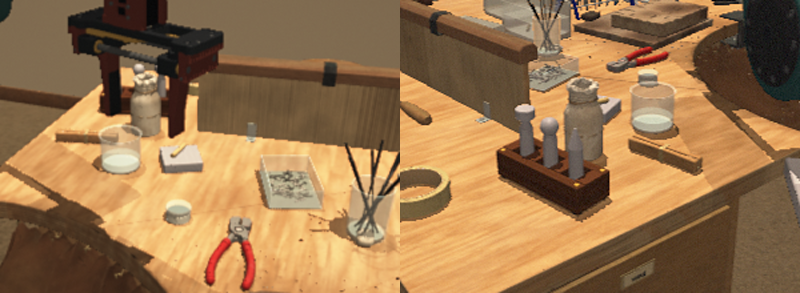

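Left (scene): beaker, block with the stick on it, box, and a dark stand behind the jar. Right (side): case with flat (525,120), ball (550,130) and cone (575,150), so the ball punch is in the middle. I need the obstacle heights next.

```bash
python3 - <<'E'
from h import *
P=[]
for cam in("scene","side"):
    c=capture(cam); P.append(cloud(c,np.ones((384,512),bool)))
p=np.vstack(P); p=p[(p[:,2]<0.8)]
xs=np.arange(0.2,1.0,0.04); ys=np.arange(-0.6,0.4,0.04)
print("max z cm; rows y, cols x", [int(round(x*100)) for x in xs])
for y in ys[::-1]:
    r=[]
    for x in xs:
        q=p[(abs(p[:,0]-x-.02)<.02)&(abs(p[:,1]-y-.02)<.02)]
        r.append("%3d"%round(100*np.percentile(q[:,2],98)) if len(q)>2 else "  .")
    print("%4d"%round(y*100)," ".join(r))
E
```

```text
max z cm; rows y, cols x [20, 24, 28, 32, 36, 40, 44, 48, 52, 56, 60, 64, 68, 72, 76, 80, 84, 88, 92, 96]
  36   .   .   .   .   .   .   .   .   .   .   .   .   .   .   .   .   .   .   .   .
  32   .   .   .   .   .   .   .   .   .   .   .   .   .   .   .   .   .   .   .   .
  28   .   .   .   .   .   .   .   .   .   .   .   .   .   .   .   .   .   .   .   .
  24   .   .   .   .   .   .   .   .   0   .   .   .   .   .   .   .   .   .   .   .
  20   .   .   .   .   .   .   .   0   0   0   .   .   .   .   .   .   .   .   .   .
  16   .   .   .   .   .   .   0   0   0   0   0   .   .   .   .   .   .   .   .   .
  12  35   .   .   .   .   0   0   0   0   0   0   0   .   .   .   .   .   .   .   .
   8  44   .   .   .   0   0   0   0   0   0   0   0   0   .   .   .   .   .   .   .
   4  44  44   .   0   0   0   0   0   0   0   3   3   3   0   .   .   .   .   .   .
   0  28  44   0   0   0   5   8   4   0   0   3   0   3   0   0   .   .   .   .   .
  -4  39  44   0   0   0   9  10  10   4   0   3   3   3   0   0   0   .   .   .   .
  -8  48  49   0   0   0   3  10  11  11   4   0   0   0   
[... 430 characters left out ...]
   2   2   1   2   1
 -32   0   0   0   6   6   3   3   2   0   0   0  16  16  16   0   2   2   0   0   2
 -36   0   0   0   0   0   0   2   0   0   0   0   0  16  16  16  15   0   0   2   2
 -40   0   0   0   0   0   0   0   0   3   3   4   0   0  16  16  16  16   0   3   1
 -44   0   0   0   2   2   0   0   0   3   1   3   2   0   0  16  16  16  16   0   0
 -48  35  35   0   2   2   0   0   3   4   2   3   0   0   0   0   4  16  16  16   0
 -52  39  43  44   0   0   2   2   3   3   3   3   0   .   1   2   2   0  16  16  16
 -56  50  50  50  32   2   2   1   0   0  14   0   .   0   1   2   4   .   .  16  16
 -60  -9  51  50  35   1   1   0   0  14  13  13  13   0   2   4   4   4   4   .   .
```

```bash
python3 -c "
import cv2,numpy as np
cv2.imwrite('pics/full0.png',np.hstack([cv2.resize(cv2.imread(f'pics/{n}0.png'),(400,300),interpolation=cv2.INTER_AREA) for n in('scene','side')]))"
```

```text
(no output)
```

View pics/full0.png

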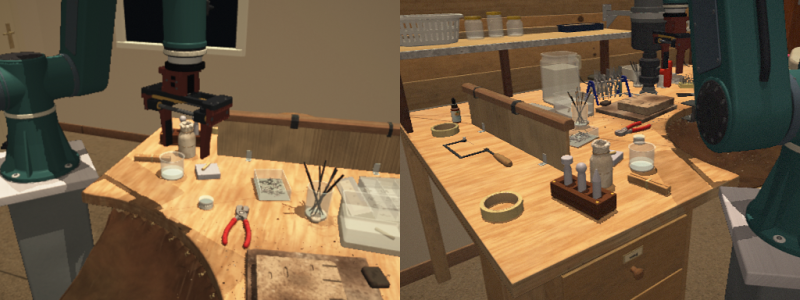

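```bash
python3 - <<'E'
from h import *
c=capture("scene")
for u,v in [(215,130),(240,100),(262,195),(235,150),(200,120),(290,125),(280,150),(215,170)]:
    z=c["range_z"][v,u]; print((u,v),world(c,u,v,z).round(3) if z>0 else None)
c=capture("side")
for u,v in [(480,150),(440,150),(500,300)]:
    z=c["range_z"][v,u]; print((u,v),world(c,u,v,z).round(3) if z>0 else None)
E
```

```text
(215, 130) [ 0.253 -0.494  0.317]
(240, 100) [ 0.271 -0.55   0.375]
(262, 195) [ 0.291 -0.584  0.235]
(235, 150) [ 0.484 -0.04   0.1  ]
(200, 120) [ 0.228 -0.496  0.336]
(290, 125) [ 0.325 -0.601  0.345]
(280, 150) [ 0.307 -0.607  0.312]
(215, 170) [ 0.249 -0.498  0.251]
(480, 150) [0.136 0.125 0.273]
(440, 150) [0.186 0.143 0.277]
(500, 300) [0.05  0.064 0.017]
```

The dark "stand" is the gripper itself and the other tall readings are the arm, so the overhead space is free. Next I go above the block and look with the wrist camera.

```bash
cat >> h.py <<'E'
def q(a): return [float(np.cos(a/2)),float(np.sin(a/2)),0.0,0.0]   # tool down, jaw axis at angle a
np.set_printoptions(precision=4,suppress=True)
def rect(p,zlo,zhi):
    m=p[(p[:,2]>zlo)&(p[:,2]<zhi)][:,:2]
    (cx,cy),(w,h),an=cv2.minAreaRect((m*1000).astype(np.float32)); 
    return (round(cx/1000,4),round(cy/1000,4)),(round(w),round(h)),round(an,1)
E
python3 - <<'E'
from h import *
move_ptp([0.43,-0.30,0.26],q(-1.1))
c=capture("wrist"); cv2.imwrite("pics/w1.png",c["image"])
print("cam",-c["R"].T@c["t"],c["R"][2])
for n in "bench_block brass_stick parts_box beaker".split():
    for cf,xy,p in seg("wrist",c,n)[:2]:
        if len(p)>20: print(n,cf,xy,len(p),np.median(p,0),rect(p,-.01,.2))
P=cloud(c,np.ones((384,512),bool))
n=P[(abs(P[:,0]-.447)<.07)&(abs(P[:,1]+.285)<.07)]
print("top",rect(n,.017,.0235),"stick",rect(n,.0245,.032))
E
```

```text
cam [ 0.4977 -0.2676  0.4231] [-0.2467 -0.1255 -0.9609]
bench_block 0.82 [256, 140] 2789 [ 0.4562 -0.2887  0.0211] ((0.4534, -0.289), (72, 71), 73.1)
brass_stick 0.6 [246, 139] 291 [ 0.4518 -0.2801  0.0287] ((0.4516, -0.2799), (48, 10), 35.1)
parts_box 0.9 [417, 104] 8511 [ 0.5822 -0.4507  0.0091] ((0.5849, -0.45), (120, 103), 63.6)
parts_box 0.59 [247, 140] 280 [ 0.4526 -0.2797  0.0288] ((0.452, -0.2799), (47, 10), 37.0)
beaker 0.79 [187, 201] 3620 [ 0.3456 -0.2481  0.023 ] ((0.3357, -0.2492), (88, 109), 70.1)
top ((0.4267, -0.2778), (71, 128), 70.4) stick ((0.4163, -0.2661), (47, 106), 66.0)
```

View pics/w1.png

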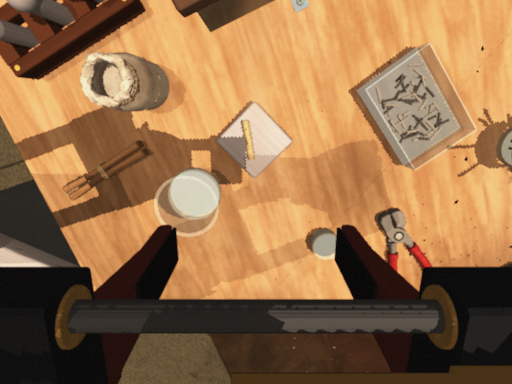

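Wrist view: block at (256,140) with the stick across it at (248,140), box at (415,105), beaker at (188,195), jar at (120,85) and nothing in the way. The networks agree with the picture, so I grasp the stick across its width.

```bash
python3 - <<'E'
from h import *
a=np.deg2rad(36-90)
move_ptp([0.4517,-0.28,0.12],q(a)); move_gripper(0.04)
c=capture("wrist")
for n in ("bench_block","brass_stick"):
    for cf,xy,p in seg("wrist",c,n)[:1]: print(n,cf,xy,len(p),rect(p,-.01,.2))
print(servo_line([0.4517,-0.28,0.0235],rate=0.06,contact_N=6),current_position(),current_force())
move_gripper(0.0); print("gap",current_finger_gap())
servo_line([0.4517,-0.28,0.20],rate=0.15); print("gap",current_finger_gap())
move_ptp([0.585,-0.45,0.20],q(-0.35))
c=capture("wrist"); cv2.imwrite("pics/w2.png",c["image"])
for cf,xy,p in seg("wrist",c,"parts_box")[:1]: print(cf,xy,len(p),rect(p,-.01,.2),"rim",rect(p,.028,.05))
print("clock",current_clock(),current_force())
E
```

```text
bench_block 0.95 [265, 194] 5930 ((0.4499, -0.29), (78, 76), 71.9)
brass_stick 0.91 [255, 189] 598 ((0.4523, -0.2801), (48, 9), 35.7)
False [ 0.4519 -0.2802  0.0238] [ 0.0176  0.128  -0.0033]
gap 0.008832139195994857
gap 0.008440419621053264
0.69 [248, 166] 8505 ((0.5751, -0.4526), (135, 94), 63.4) rim ((0.5779, -0.4465), (120, 85), 63.5)
clock 8.8417 [ 0.525  -0.084  -0.6131]
```

View pics/w2.png

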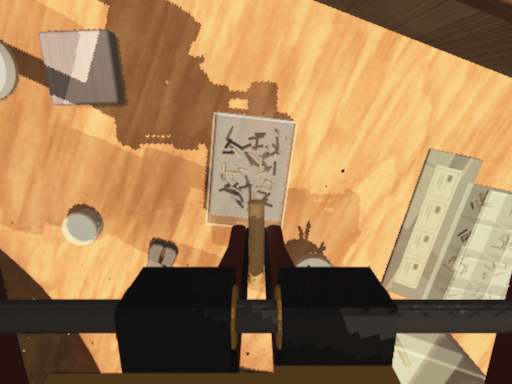

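The stick is held (gap 8.4 mm) and lies in line with the box at (250,165). The rim fit is exact: 120 x 85 mm, centred at (0.578,-0.4465). I lower the stick into it.

```bash
python3 - <<'E'
from h import *
a=np.deg2rad(63.5-90); b=[0.578,-0.4465]
servo_line(b+[0.12],q(a),rate=0.15)
print(servo_line(b+[0.024],rate=0.08,contact_N=6))
move_gripper(0.03); sleep(0.3)
servo_line(b+[0.22],rate=0.2)
c=capture("wrist"); im=c["image"]
for n in ("brass_stick","parts_box"):
    for cf,xy,p in seg("wrist",c,n)[:1]: print(n,cf,xy,len(p),np.median(p,0),rect(p,-.01,.2))
# look at the case from above
cc=np.array([0.481,-0.028]); 
servo_line([0.50,-0.25,0.27],q(-0.6),rate=0.3)
move_ptp([0.46,-0.06,0.27],q(-0.6))
c=capture("wrist"); cv2.imwrite("pics/w3.png",np.hstack([cv2.resize(i,(400,300)) for i in(im,c["image"])]))
for n in "ball_punch flat_punch cone_punch punch_case stoppered_jar".split():
    for cf,xy,p in seg("wrist",c,n)[:1]: print(n,cf,xy,len(p),np.median(p,0),p[:,2].max(),rect(p,-.01,.2))
P=cloud(c,np.ones((384,512),bool)); n=P[(abs(P[:,0]-.48)<.12)&(abs(P[:,1]+.03)<.08)]
print("casetop",rect(n,.038,.048)); print(current_clock())
E
```

```text
False
brass_stick 0.73 [258, 169] 222 [ 0.5792 -0.4501  0.0109] ((0.5799, -0.4477), (47, 8), 63.6)
parts_box 0.71 [254, 166] 8060 [ 0.5766 -0.4467  0.004 ] ((0.5748, -0.4528), (134, 96), 63.4)
ball_punch 0.88 [257, 141] 466 [ 0.4838 -0.0337  0.103 ] 0.10778499684158341 ((0.4828, -0.0351), (25, 23), 55.3)
flat_punch 0.87 [304, 139] 654 [ 0.5217 -0.0598  0.1064] 0.10891879773504821 ((0.5228, -0.0686), (25, 40), 5.9)
cone_punch 0.75 [216, 136] 376 [ 0.4473 -0.008   0.0845] 0.10686247413978943 ((0.439, -0.0098), (27, 25), 55.8)
punch_case 0.95 [250, 131] 5655 [ 0.4794 -0.0299  0.043 ] 0.10666060362670542 ((0.4809, -0.0385), (73, 178), 55.6)
stoppered_jar 0.89 [280, 215] 2139 [ 0.4571 -0.1195  0.0807] 0.2711576299606487 ((0.4525, -0.1323), (59, 51), 4.4)
casetop ((0.4677, -0.0572), (116, 160), 55.7)
14.9833
```

View pics/w3.png

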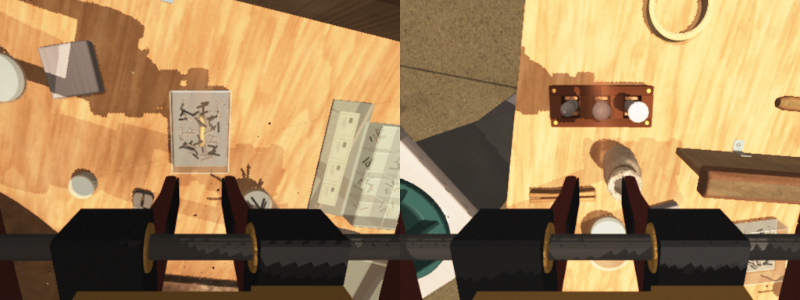

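Left: the stick lies in the box at (203,133), and the network puts it at z = 0.011. Right: case from above with cone (570,108), ball (602,108) and flat (637,110); jar at (622,170). I refine the ball axis with a sphere fit.

```bash
cat > loc.py <<'E'
from h import *
from scipy.optimize import least_squares
def loc(cam="wrist"):
    c=capture(cam)
    p=seg(cam,c,"ball_punch")[0][2]; m=seg(cam,c,"punch_case")[0][2]
    b=p[(p[:,2]>.084)&(p[:,2]<.115)]
    f=least_squares(lambda s:np.linalg.norm(b-s,axis=1)-.013,np.r_[np.median(b[:,:2],0),.09],loss="soft_l1",f_scale=.001)
    return f.x,np.abs(f.fun).mean(),len(b),rect(m,.039,.046)
E
python3 - <<'E'
from loc import *
print(loc())
move_ptp([0.46,-0.07,0.22],q(0.972-np.pi/2)); print(loc())
move_ptp([0.482,-0.033,0.20],q(0.972)); move_gripper(0.042); print(loc())
print(loc("side"))
print(current_clock())
E
```

```text
(array([ 0.4825, -0.0355,  0.0935]), np.float64(0.00040789058956998344), 441, ((0.4824, -0.0351), (63, 159), 55.6))
(array([ 0.4825, -0.0354,  0.0934]), np.float64(0.0004040628236441357), 626, ((0.4823, -0.0355), (64, 160), 55.5))Traceback (most recent call last):
  File "<stdin>", line 4, in <module>
  File "loc.py", line 5, in loc
    p=seg(cam,c,"ball_punch")[0][2]; m=seg(cam,c,"punch_case")[0][2]
                                       ~~~~~~~~~~~~~~~~~~~~~~~^^^
IndexError: list index out of range
```

```bash
python3 - <<'E'
from h import *
A=np.deg2rad(55.55); b=[0.4825,-0.0355]
servo_line(b+[0.15],q(A),rate=0.15)
print(servo_line(b+[0.047],rate=0.06,contact_N=6),current_position())
move_gripper(0.0); print("gap",current_finger_gap(),"F",current_force(),current_clock())
z=0.047; s=1
for i in range(3):
    z+=0.0005 if i==0 else 0.0018
    t0=current_clock()
    servo_line(b+[z],q(A+0.36*s),rate=0.0025 if i else 0.0012); s=-s
    print(i,round(z,4),current_clock()-t0,current_force(),current_torque()[2],current_finger_gap())
c=capture("side"); 
for n in("punch_case","ball_punch"):
    for cf,xy,p in seg("side",c,n)[:1]: print(n,cf,len(p),rect(p,.039,.046),np.percentile(p[:,2],98))
cv2.imwrite("pics/s4.png",cv2.resize(c["image"][150:310,130:330],(600,480)))
E
```

```text
False [ 0.4828 -0.0356  0.0473]
gap 0.024725212522000387 F [1.417  0.9633 0.9463] 20.2917
0 0.0475 0.508300000000002 [ 0.8448  1.7316 -1.3319] -0.03166052332069776 0.024627163743134093
1 0.0493 0.866699999999998 [ 0.8044  0.9519 -4.5161] -0.047547296721862864 0.02447824976453986
2 0.0511 0.8666000000000018 [ 0.6498  1.0308 -3.5856] -0.008318987611243764 0.02469350260578891
punch_case 0.62 2460 ((0.4833, -0.0323), (65, 162), 55.7) 0.04292387346526254
ball_punch 0.67 216 ((0.4815, -0.0352), (18, 48), 4.6) 0.10537732015097157
```

View pics/s4.png

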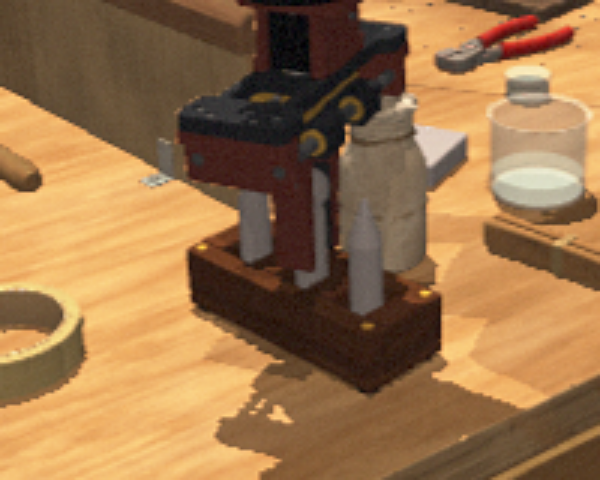

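The gap is 24.7 mm, so the pads bear on the ball as well as the shank. The twist carries through, the pull is about 4 N, which is under the 9.6 N limit, and the case is flat in the picture (310,300). I carry on with the wiggle and check the load after each stroke.

```bash
python3 - <<'E'
from h import *
A=np.deg2rad(55.55); b=[0.4825,-0.0355]
z=0.0511; s=-1; i=3
while z<0.073:
    z+=0.0018
    servo_line(b+[z],q(A+0.36*s),rate=0.0025); s=-s; i+=1
    f=current_force(); g=current_finger_gap()
    print(i,round(z,4),f,round(float(current_torque()[2]),3),round(g,4))
    if f[2]<-8 or g<0.018: print("STOP"); break
c=capture("side"); print(current_clock())
for cf,xy,p in seg("side",c,"punch_case")[:1]: print(cf,len(p),rect(p,.039,.046),np.percentile(p[:,2],[50,90]))
cv2.imwrite("pics/s5.png",cv2.resize(c["image"][150:310,130:330],(600,480)))
E
```

```text
4 0.0529 [-0.4593 -0.6154 -3.5051] 0.043 0.0247
5 0.0547 [ 0.6205  0.9744 -1.5739] -0.036 0.0247
6 0.0565 [-0.1755 -0.2561 -4.6528] 0.011 0.0247
7 0.0583 [ 0.0741  0.6132 -2.5685] 0.014 0.0245
8 0.0601 [-0.0975 -0.8059 -2.0321] -0.007 0.0246
9 0.0619 [ 0.0255  3.1991 -5.7384] 0.02 0.0244
10 0.0637 [-5.806 -3.05   1.81 ] 0.015 0.0246
11 0.0655 [ 0.4462  0.0381 -1.0318] -0.057 0.0249
12 0.0673 [-0.8098  0.0195 -0.6894] 0.026 0.0245
13 0.0691 [-0.4165  0.4654 -0.9435] 0.041 0.0247
14 0.0709 [ 0.7362  0.7591 -1.0486] -0.042 0.0245
15 0.0727 [-0.4676  0.0862 -1.6717] -0.018 0.0248
16 0.0745 [ 1.1495  0.2847 -1.8075] 0.003 0.0244
34.0
0.87 2480 ((0.484, -0.0316), (66, 162), 56.3) [0.0338 0.0422]
```

View pics/s5.png

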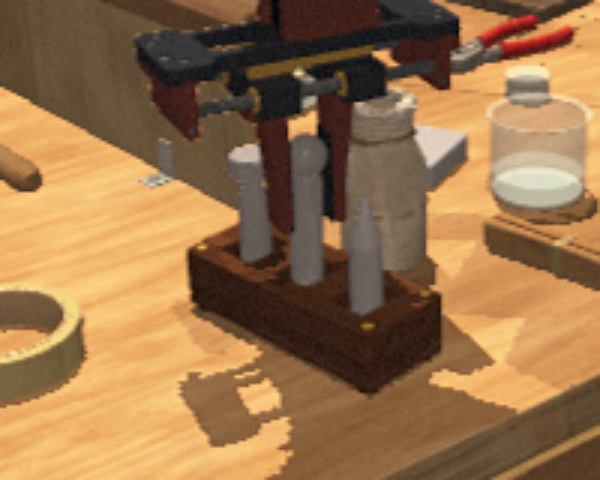

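Ball at (308,155) shows between the fingers, and the case is flat and in place. I measure how far the punch has risen.

```bash
python3 - <<'E'
from h import *
from scipy.optimize import least_squares
c=capture("side")
for d in silhouettes("side","ball_punch")[:2]:
    p=cloud(c,d["region"]); print(d["conf"],d["xy"],len(p),np.percentile(p,[2,50,98],axis=0))
v,u=np.nonzero(d["region"]) if 0 else (None,None)
# ball seen around crop (308,155) -> full px
uc,vc=130+308/3,150+155/3
m=np.zeros((384,512),bool); cv2.circle(mm:=np.zeros((384,512),np.uint8),(int(uc),int(vc)),5,1,-1)
b=cloud(c,mm>0); print(len(b),np.median(b,0))
f=least_squares(lambda s:np.linalg.norm(b-s,axis=1)-.013,np.median(b,0)+[.01,-.02,-.005],loss="soft_l1",f_scale=.001); print(f.x,np.abs(f.fun).mean())
print(current_position(),current_finger_gap())
E
```

```text
0.8 [231.9, 217.4] 531 [[ 0.4711 -0.0369  0.0399]
 [ 0.4804 -0.0249  0.0879]
 [ 0.4908 -0.0201  0.1301]]
81 [ 0.4783 -0.024   0.123 ]
[ 0.474  -0.0144  0.1262] 0.0018174116542446937
[ 0.4825 -0.0355  0.0745] 0.024352713660447837
```

The ball top rose from 105 to about 130 mm, so the foot is some 25 mm above the cutout floor and free of the cheeks. I lift clear and carry high over the jar.

```bash
python3 - <<'E'
from h import *
A=np.deg2rad(55.55); b=[0.4825,-0.0355]
servo_line(b+[0.080],q(A),rate=0.008); print(current_force(),current_finger_gap())
servo_line(b+[0.110],rate=0.03); print(current_force()); sleep(0.2)
servo_line(b+[0.21],rate=0.1); print(current_force(),current_finger_gap())
servo_line([0.452,-0.289,0.21],rate=0.12)
c=capture("wrist")
for cf,xy,p in seg("wrist",c,"bench_block")[:1]: print(cf,xy,len(p),rect(p,.016,.0235))
servo_line([0.452,-0.289,0.09],rate=0.1); sleep(0.3)
for cam in("scene","side"):
    c=capture(cam)
    for cf,xy,p in seg(cam,c,"ball_punch")[:1]: print(cam,cf,xy,len(p),np.percentile(p,[2,50,98],axis=0))
    cv2.imwrite(f"pics/{cam}6.png",c["image"])
a=cv2.imread("pics/scene6.png")[130:280,170:370];s=cv2.imread("pics/side6.png")[130:280,190:390]
cv2.imwrite("pics/b6.png",np.hstack([cv2.resize(i,(400,300)) for i in(a,s)]))
print(current_clock())
E
```

```text
[-1.0323  0.9225 -0.4801] 0.02478697393736385
[ 0.3574  0.1685 -0.5991]
[-0.0044 -0.3116 -0.5694] 0.024454542593748865
0.78 [256, 170] 3666 ((0.4542, -0.287), (69, 70), 71.8)
scene 0.68 [267, 220] 612 [[ 0.4135 -0.3285  0.0009]
 [ 0.4477 -0.3015  0.0197]
 [ 0.4858 -0.2424  0.0223]]
side 0.54 [266, 163] 190 [[ 0.441  -0.2857  0.0647]
 [ 0.4478 -0.2786  0.1036]
 [ 0.4576 -0.2739  0.1434]]
41.7083
```

View pics/b6.png

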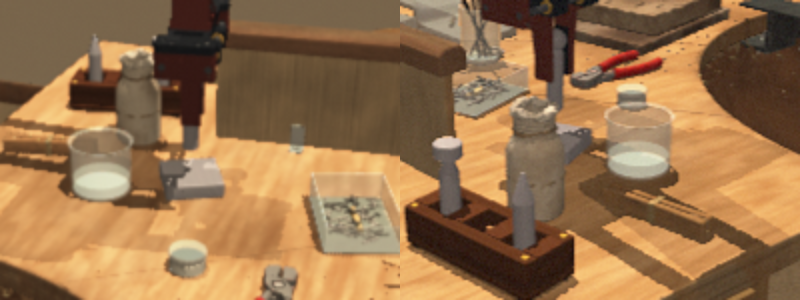

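The punch hangs upright between the fingers, and the case is flat with the other two still in it. The block is refined to (0.4542,-0.287). I set the punch down by contact.

```bash
python3 - <<'E'
from h import *
b=[0.4542,-0.287]
servo_line(b+[0.070],rate=0.08); sleep(0.2)
r=servo_line(b+[0.050],rate=0.012,contact_N=3); p=current_position(); print(r,p,current_force(),current_finger_gap())
sleep(0.2)
move_gripper(0.045); sleep(0.3)
servo_line([p[0],p[1],0.20],rate=0.08); 
servo_line([0.40,-0.36,0.26],q(-0.6),rate=0.2); sleep(0.3)
for cam in("scene","side","wrist"):
    c=capture(cam); cv2.imwrite(f"pics/{cam}7.png",c["image"])
    for n in("ball_punch","punch_case","brass_stick"):
        for cf,xy,p in seg(cam,c,n)[:1]: print(cam,n,cf,xy,len(p),np.percentile(p,[2,50,98],axis=0).tolist() if len(p) else "")
a=cv2.imread("pics/scene7.png")[130:280,170:370];s=cv2.imread("pics/wrist7.png")
cv2.imwrite("pics/b7.png",np.hstack([cv2.resize(i,(400,300)) for i in(a,s)]))
print(current_clock())
E
```

```text
True [ 0.4545 -0.2872  0.0586] [0.5809 0.4319 5.0042] 0.024622271533792827
scene ball_punch 0.59 [266, 195] 323 [[0.4434112121705967, -0.29670374511642394, 0.02039890502894519], [0.45108388202199745, -0.29178812882230043, 0.07157392922746555], [0.4713421039645162, -0.27792762653776376, 0.11485237844027506]]
scene punch_case 0.55 [224, 175] 660 [[0.4033197473093296, -0.10518271414693937, 0.0024605613402199017], [0.4458617516606234, -0.03971850873966727, 0.032986115844025436], [0.555333451479838, 0.022318168795931147, 0.04435665418364252]]
side ball_punch 0.72 [265, 170] 206 [[0.4433291900690963, -0.2839543247034737, 0.03849869644398871], [0.45190488296221876, -0.27562348942684123, 0.09141058744236252], [0.4655582761437979, -0.2690066068177599, 0.11456529819113055]]
side punch_case 0.7 [233, 251] 2656 [[0.40373345991238785, -0.07513608895384905, 0.005151496609355438], [0.47514658838968543, -0.008030930242113387, 0.034539214325436815], [0.5590293207136148, 0.03580622445315465, 0.04296077643680355]]
wrist ball_punch 0.72 [261, 83] 583 [[0.44357611473215874, -0.29646392469812527, 0.021695337782438012], [0.45466564727323333, -0.2857636749948752, 0.1132952411657046], [0.47269137767932146, -0.27493096786833854, 0.11718461800554617]]
wrist brass_stick 0.61 [409, 136] 204 [[0.5666324343169465, -0.46813447223802185, 0.003316185159410367], [0.5788944829730654, -0.44704290445841793, 0.010973136926037163], [0.590926086189084, -0.42567049609725965, 0.015588058965213212]]
48.875
```

View pics/b7.png

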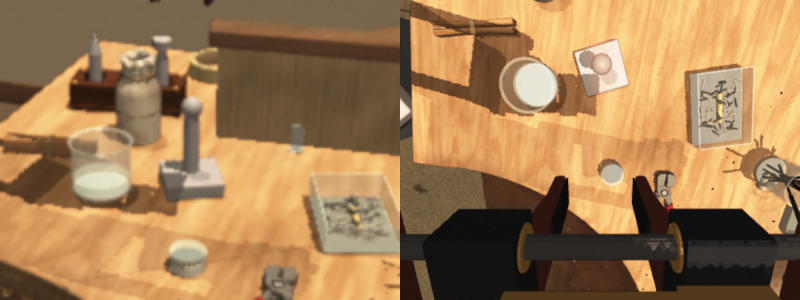

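The punch stands upright mid-block at (193,150) left and (600,65) right, the stick is in the box, the case is flat with two punches in it, and the gripper is clear.

```bash
python3 -c "
from bench import *
close_job()"
```

```text
the job is handed in; nothing more can be done
```

The job is done and handed in at about 49 s of the 72 s allowed; no verdict was reported.

**What I did**
- **Stick:** I moved the brass stick from the bench block into the open box.
- **Drawing the punch:** I drew the ball punch in 16 short twists of about 0.7 rad, rising up to 1.8 mm a stroke. The pull stayed below about 6 N at every reading.
- **Placing the punch:** I carried it over the jar and lowered it onto the block until it touched, then released it and moved the gripper clear.

**Last checks**
- **Punch:** it stands upright near the block's centre, ball top at about 0.115–0.117 m (0.1155 m expected).
- **Stick:** it lies in the box, within 2 mm of the centre, at a measured height of about 0.011 m.
- **Case, jar and beaker:** the case looks flat and unmoved with the flat and cone punches in it. The jar and beaker look untouched.

**What disagreed or went unmeasured**
- **Grip:** the finger gap was 24.7 mm instead of 20 mm, so the pads held the ball rather than the bare shank. The grip did not slip visibly.
- **Networks:** they mislabelled some things in the fixed cameras, for example calling the punch's ball a stick. I relied on wrist-camera and depth fits instead.
- **Punch tilt:** I judged the final tilt only from the picture and heights, not by a direct angle measurement.

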